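# Find the contact that still grips with a test blade

### The arm

A 6-joint arm with a two-finger parallel gripper is mounted at the origin on the work surface. World frame = base frame: x ahead of the robot, y to its left, z up, the work surface at z = 0. Lengths are in m, angles in rad, forces in N, time in s.
With the tool pointing down it reaches from about 0.4 to 0.825 m from the base axis. Payload 7 kg.
Tool frame: the origin (TCP) lies at the very end of the fingers, on their centre line; the grasp point (between the pads) lies 19 mm behind it (manip.grasp_offset is the distance from the TCP to the grasp point, in m); z points along the fingers, y is the line along which they close (so a half turn about z gives the same grasp; the last joint's range is limited). The gripper opens to 88 mm and grips with 3 to 60 N. Pads are 19 mm wide; open, the fingers measure 130 mm over their backs; the gripper's body (78 mm by 193 mm) begins 47 mm behind the grasp point.
Start: joints at [1.587, 0.359, 0.012, 0, -1.224, -0.288], TCP at [0.181, 0.65, 0.227] pointing down, gripper open.
Joint ranges: [-3.07, 3.07], [-1.43, 2.12], [-1.02, 1.25], [-3.03, 1.67], [-3.05, -0], [-3.03, 3.03]. Speed limits (rad/s): [2.39, 2.39, 3.01, 3.14, 3.14, 3.14].

### API

Orientations are given as a unit quaternion [x, y, z, w].
In Python, from bench import status, viewer, ticket, manip gives the robot as it stands.
- The arm moves only by the tool carry_out, never from a script. Its argument "motion" is a list of rows, each an object with "twist": the turn, a rotation vector about the world's x, y, z in rad, a list of three; "linear": the shift along the world's x, y, z in mm, a list of three; "jaw": the closure in counts, from 0 (fully open) to 255 (shut). A call has 1 to 5 rows; each row shifts and turns the commanded pose from where the row before left it; what a row does not reach is not made up. A row lasts 1/10 s, in which the tool goes at most 50 mm and 8.59 degrees, less where a joint would pass 70% of its speed; a pose out of reach is approached as far as the arm can. A call is refused whole if a number of a shift passes 50 or a number of a turn 0.15, either way. A call with a gripper value outside its range is refused whole. The fingers move at their own pace and stop on an object; the grip force is fixed at half the most. Time passes only in rows, so rows that do not move let the fingers close. It gives the time, the measured TCP pose, the force, the opening and the grip force at its end, in the units of the state.
- status.get_obs(): the state, without advancing time (a new reading comes with each control period).
- viewer.capture(name): name is "scene" or "top" or "wrist"; returns a dict with "frame" (400x640x3 uint8, red, green, blue), "camera_matrix" (3x3 intrinsics, pixels), "R" (3x3) and "t" (3): a world point X has camera coordinates R X + t. Camera axes: x right, y down, z forward; pixel columns grow to the right and rows downward; lengths in m; the calibration is good to about 2 mm. A picture is of the moment at which its call begins. There is no depth.
- ticket.finish_job(): hands the job in; it is judged then, once.
The state is a dict: "clock": time; "joint_pos": joint angles; "joint_vel": joint speeds; "joint_torque": joint torques, N m; "eef_pos": TCP position; "orientation": TCP orientation; "wrist_force": force on the tool from outside, world axes, zero at the start; "moment": the same for the moment, N m; "finger_gap": finger opening in m; "finger_force": force on a finger pad.
Only numpy, scipy, OpenCV 4.12 (cv2) and the standard library are available. Lean on these libraries where they do the work, as an engineer would, in place of code of your own. Each camera call takes 0.05 s, during which the arm holds its last target. There are 200 camera calls.

### The job

This battery contact block has three gaps that look alike: in one the spring still grips, in one the spring is worn out, and one is seized. Take the test blade from its wooden stand and feel each gap with it in turn, from the robot's left to its right, sliding the blade gently into the gap as far as it will go without forcing (stay under about 20 N). Then leave it standing fully home in the one gap that holds it with a steady drag, and disturb nothing else on the bench.

Things in the scene. Friction and masses are not known exactly. Their poses are not given: they have to be found in the camera images.
- blade: Test blade, 90 g, upright in the stand. Origin: middle of the tip (lowest edge); z up the blade, x through its thickness, y along its width. From the tip: 0-12 mm steel wedge 3 growing to 6 mm thick, 12-49 mm steel 6 mm thick (x) by 24 mm wide (y), 49-55 mm black collar 18 by 30, 55-105 mm red handle 14 mm (x) by 24 mm (y), to be gripped.
- stand: Fixed wooden stand 70 (x) by 80 (y) by 45 mm tall, origin at the centre of its underside. One slot in the middle of its top, along y, with about 1 mm play each way; the blade stands 35 mm deep in it, its tip 10 mm above the bench.
- block: Fixed contact block: black base 85 (x) by 200 (y) by 6 mm, origin centre of underside. Three gaps along y, 60 mm apart, each between a fixed brass cheek (flat face at x=+3 mm) and a sprung brass shoe (face at x=0, yields up to 6 mm to -x). Both are 34 mm wide (y), tops 49 mm above the bench; lips flare 5 mm over the top 10 mm: mouth 13 mm, gap 3 mm. Gap floors 6 mm above the bench.
- gap_a (a point): Floor point of the left gap (+y end of the block), where the middle of the blade's tip stands when home, flat on the cheek (block x 0, y +60, z 6 mm). Any of the three gaps may be the gripping one (push of 4-16 N to enter, then steady drag of 3-9 N down and up), the worn one (drag under about 1.5 N if the arm does not press the blade sideways) or the seized one (blade stops hard in the top 21 mm).
- gap_b (a point): The same floor point of the middle gap (block x 0, y 0, z 6 mm). The gaps look alike; which is which is drawn anew each time.
- gap_c (a point): The same floor point of the right gap (-y end; block x 0, y -60, z 6 mm).
- spray_can: Bystander, to be left alone: blue and yellow spray can, 56 mm across, 190 mm tall. Origin at the centre of its underside.
- pot: Bystander, to be left alone: small black pot, 40 mm across, 40 mm tall. Origin at the centre of its underside.
- cube: Bystander, to be left alone: yellow plastic cube, 50 mm. Origin at the centre of its underside.
- pliers: Bystander, to be left alone: small pliers with red grips, 140 mm long, 12 mm thick. Origin at the centre of its underside.
- wrench: Bystander, to be left alone: steel open wrench, 180 mm long, lying flat. Origin at the centre of its underside.
- flask: Bystander, to be left alone: white plastic bottle with black cap, 64 mm across, 170 mm tall. Origin at the centre of its underside.
Things that resemble listed ones, but are neither listed nor needed, are in the scene too. What is shaped like the block but green is not meant.

How it is judged:
By the outcome, as a careful person would: the job done as asked, in the order asked, and still so for the second after the job is handed in, with the robot touching nothing.
It also fails if it takes over 64 s, if anything falls off the work surface, if the arm or the gripper's body presses on something with over 40 N, if the wrist force passes 120 N, or if a joint passes its speed limit or range.

## Working session

There is one attempt and no reset: what is moved stays moved. The work goes in short steps, Python scripts to look and compute and a tool call to move; the robot and the scene stay as the last step left them, time stands still between calls to the robot, and variables do not carry over. Pictures are saved under pics/ and viewed, at most 10 in all, crops included, and the job is handed in when it is done.

Besides the shell and the picture viewer there is one more tool, called after "Request:" as name(argument=value, ...) on one line, values as JSON. carry_out: Moves the arm, as the interface text tells. Its arguments: {"type":"object","properties":{"motion":{"type":"array","items":{"type":"object","properties":{"twist":{"type":"array","items":{"type":"number"}},"linear":{"type":"array","items":{"type":"number"}},"jaw":{"type":"number"}}}}},"required":["motion"]}

```bash
mkdir -p pics; ls
cat > h.py <<'E'
import numpy as np, cv2
from bench import status, viewer, ticket, manip
def cap(n,f=None):
    c=viewer.capture(n); 
    if f: cv2.imwrite('pics/'+f,c['frame'][:,:,::-1])
    np.savez('last_'+n,**{k:np.array(v) for k,v in c.items()})
    return c
def load(n): return dict(np.load('last_'+n+'.npz'))
def ray(c,u,v):
    R=np.array(c['R']);t=np.array(c['t']);d=R.T@np.linalg.inv(c['camera_matrix'])@[u,v,1]
    return -R.T@t,d
def onz(c,u,v,z):
    o,d=ray(c,u,v); return o+d*(z-o[2])/d[2]
def proj(c,X):
    p=np.array(c['camera_matrix'])@(np.array(c['R'])@np.array(X)+np.array(c['t'])); return p[:2]/p[2]
E
python3 - <<'E'
from h import *
a=cap('scene','s1.png');b=cap('top','t1.png')
for c in(a,b):print(np.round(c['camera_matrix'],1).tolist(),np.round(ray(c,320,200),3).tolist())
o=status.get_obs();print(o,manip.grasp_offset)
cv2.imwrite('pics/st.png',cv2.resize(np.vstack([a['frame'],b['frame']])[:,:,::-1],(480,600),interpolation=cv2.INTER_AREA))
E
```

```text
pics
[[378.5, 0.0, 318.8], [0.0, 378.5, 195.4], [0.0, 0.0, 1.0]] [[0.919, 0.443, 0.766], [-0.366, -0.568, -0.737]]
[[419.6, 0.0, 311.3], [0.0, 419.6, 203.1], [0.0, 0.0, 1.0]] [[0.463, -0.12, 1.334], [0.097, -0.024, -0.995]]
{'clock': 0.1, 'joint_pos': array([ 1.58713425e+00,  3.59320997e-01,  1.11808863e-02, -2.71382069e-04,
       -1.22409684e+00, -2.88115379e-01]), 'joint_vel': array([ 0.00078963, -0.00118206,  0.00075796,  0.0023449 ,  0.00058783,
        0.00060923]), 'joint_torque': array([-2.98324048e-03, -5.84165704e+01,  2.93752491e+01,  7.01560423e+00,
        1.01923183e-02, -5.23477411e-05]), 'eef_pos': array([0.18111149, 0.64981714, 0.2257326 ]), 'orientation': array([ 9.90774801e-01, -1.35516638e-01, -1.68811829e-05,  7.31327813e-04]), 'wrist_force': array([ 0.37413684, -0.10415294, -0.47065419]), 'moment': array([-0.08049231,  0.0298716 ,  0.01250344]), 'finger_force': 0.0, 'finger_gap': 0.08761464652621972} 0.0188
```

View pics/s1.png

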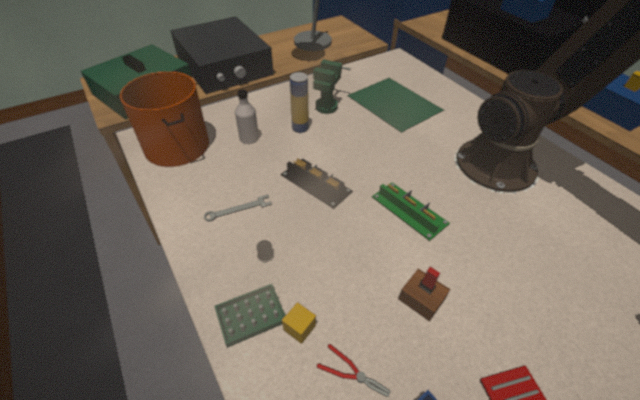

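View pics/t1.png

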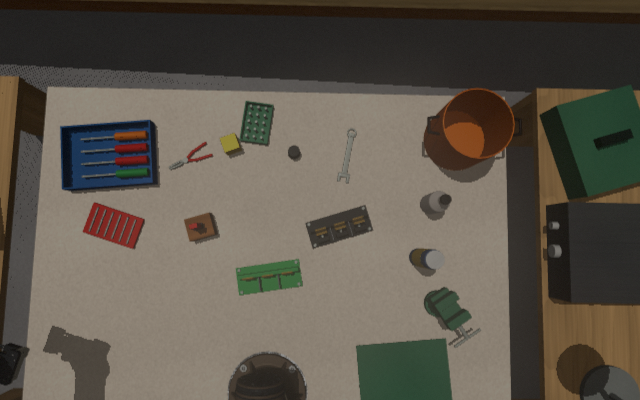

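Scene shows: the wooden stand with the red-handled blade at top (200,227) / scene (425,290), and the black block at top (339,227) / scene (316,182). Possible mix-ups are the green block at top (269,277), the red tray (114,225) and the red screwdrivers (130,150). I choose the red handle in the wooden stand and the black-based block. One close crop of both will check this.

Run:
```python
from h import *
t=load('top');s=load('scene')
f=t['frame'][:,:,::-1]
A=cv2.resize(f[200:255,175:225],None,fx=8,fy=8,interpolation=cv2.INTER_CUBIC)
B=cv2.resize(f[195:255,300:380],(587,440),interpolation=cv2.INTER_CUBIC)
im=np.hstack([A,B]);im=cv2.resize(im,(790,int(im.shape[0]*790/im.shape[1])));cv2.imwrite('pics/c1.png',im)
def rect(m,box):
    M=np.zeros(m.shape,np.uint8);x0,y0,x1,y1=box;M[y0:y1,x0:x1]=m[y0:y1,x0:x1]
    M=cv2.morphologyEx(M,cv2.MORPH_CLOSE,np.ones((5,5)))
    k=max(cv2.findContours(M,0,2)[0],key=cv2.contourArea);return cv2.minAreaRect(k),k
hsv=cv2.cvtColor(f,cv2.COLOR_BGR2HSV)
red=((hsv[...,1]>150)&((hsv[...,0]<8)|(hsv[...,0]>172))&(hsv[...,2]>80)).astype(np.uint8)
dark=(hsv[...,2]<110).astype(np.uint8)
wood=((hsv[...,1]>90)).astype(np.uint8)
r,_=rect(red,(180,205,220,245));print('handle',r, onz(t,*r[0],.115))
r,_=rect(wood,(180,205,220,245));p=[onz(t,*q,.045)for q in cv2.boxPoints(r)];print('stand',r,np.round(p,3).tolist(),np.mean(p,0))
r,_=rect(dark,(300,200,380,255));p=[onz(t,*q,.006)for q in cv2.boxPoints(r)];print('block',r,np.round(p,3).tolist(),np.mean(p,0))
fs=s['frame'][:,:,::-1];hs=cv2.cvtColor(fs,cv2.COLOR_BGR2HSV)
rs=((hs[...,1]>150)&((hs[...,0]<8)|(hs[...,0]>172))&(hs[...,2]>80)).astype(np.uint8)
r,_=rect(rs,(400,260,450,310));print('scene handle',r)
```

```text
handle ((192.5, 225.5), (5.0, 7.0), 90.0) [0.50006189 0.21889758 0.115     ]
stand ((199.2075653076172, 226.7263946533203), (22.939210891723633, 26.647947311401367), 74.05460357666016) [[0.52, 0.268, 0.045], [0.545, 0.19, 0.045], [0.477, 0.168, 0.045], [0.453, 0.245, 0.045]] [0.49896858 0.21764782 0.045     ]
block ((338.8761901855469, 226.58718872070312), (27.489612579345703, 63.40809631347656), 73.3007583618164) [[0.521, -0.104, 0.006], [0.583, -0.296, 0.006], [0.5, -0.322, 0.006], [0.438, -0.131, 0.006]] [ 0.5105311  -0.21342382  0.006     ]
scene handle ((430.6000671386719, 277.300048828125), (11.180339813232422, 16.994115829467773), 26.56505012512207)
```

View pics/c1.png

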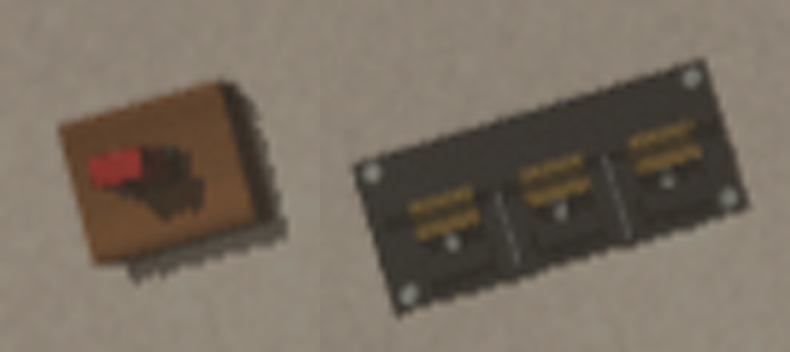

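The crop confirms both: a red handle and black collar in the wooden stand (stand ~82×71 mm, matching), and a black base with three brass gaps (~202×87 mm, matching). Stand and block yaw are both about 0.31 rad. Stand centre is (0.499, 0.218) and block centre (0.511, -0.213). I'll move above the stand with the fingers closing along blade x.

Request:
carry_out(motion=[{"linear": [26.5,-36,0],"twist": [0,0,-0.141],"jaw": 0},{"linear": [26.5,-36,0],"twist": [0,0,-0.141],"jaw": 0},{"linear": [26.5,-36,0],"twist": [0,0,-0.141],"jaw": 0},{"linear": [26.5,-36,0],"twist": [0,0,-0.141],"jaw": 0},{"linear": [26.5,-36,0],"twist": [0,0,-0.141],"jaw": 0}])

```text
clock: 0.6
eef_pos: [0.3143, 0.4684, 0.2263]
orientation: [0.882, -0.472, 0.0, 0.0]
wrist_force: [1.6, 0.5, 0.0]
finger_gap: 0.0873
finger_force: 0.0
```

Request:
carry_out(motion=[{"linear": [26.5,-36,0],"twist": [0,0,-0.141],"jaw": 0},{"linear": [26.5,-36,0],"twist": [0,0,-0.141],"jaw": 0},{"linear": [26.5,-36,0],"jaw": 0},{"linear": [26.5,-36,0],"jaw": 0},{"linear": [26.5,-36,0],"jaw": 0}])

```text
invalid input at $.motion[2]: expected keys twist, linear, jaw
```

Request:
carry_out(motion=[{"linear": [26.5,-36,0],"jaw": 0},{"linear": [26.5,-36,0],"jaw": 0},{"linear": [0,0,0],"jaw": 0},{"linear": [0,0,0],"jaw": 0}])

```text
invalid input at $.motion[0]: expected keys twist, linear, jaw
```

Run:
```python
from h import *
c=cap('wrist','w1.png');o=status.get_obs()
print(o['clock'],o['eef_pos'],o['orientation'],o['wrist_force'],o['joint_pos'])
print(c['camera_matrix'],ray(c,320,200))
for z in(.115,.065,.045):print(proj(c,[.499,.218,z]))
```

```text
0.65 [0.31648476 0.46370972 0.22649895] [ 8.79190330e-01 -4.76469406e-01  2.49008188e-04  1.09880441e-03] [ 0.18841742 -5.66613076 -1.68057399] [ 1.32052639e+00  1.74055898e-01 -2.40571975e-01 -5.78217142e-05
 -1.15842116e+00 -7.42976702e-01]
[[298.08133104   0.         315.85385679]
 [  0.         298.08133104 202.61721312]
 [  0.           0.           1.        ]] (array([0.35457783, 0.40840948, 0.38498386]), array([-0.15630899,  0.20764499, -0.96577514]))
[ 293.85461791 -256.51337093]
[ 298.14830819 -182.34355485]
[ 299.42641333 -160.26538489]
```

View pics/w1.png

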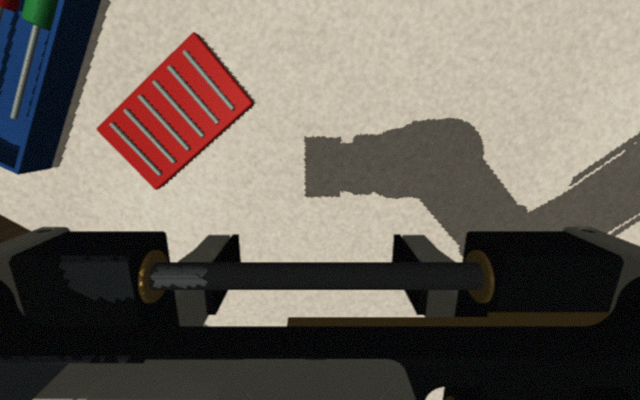

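The wrist view (not yet at the stand) shows the fingers at (150–490, 275) and the red tray at (175,110). Two calls were refused because every row needs all its keys, so I'll repeat them complete.

Request:
carry_out(motion=[{"linear": [26.5,-36,0],"twist": [0,0,-0.141],"jaw": 0},{"linear": [26.5,-36,0],"twist": [0,0,-0.141],"jaw": 0},{"linear": [26.5,-36,0],"twist": [0,0,0],"jaw": 0},{"linear": [26.5,-36,0],"twist": [0,0,0],"jaw": 0},{"linear": [26.5,-36,0],"twist": [0,0,0],"jaw": 0}])

```text
clock: 1.15
eef_pos: [0.4468, 0.2886, 0.2265]
orientation: [0.809, -0.588, -0.0, 0.0]
wrist_force: [0.7, -0.1, 0.1]
finger_gap: 0.0877
finger_force: 0.0
```

Request:
carry_out(motion=[{"linear": [26.5,-36,0],"twist": [0,0,0],"jaw": 0},{"linear": [26.5,-36,0],"twist": [0,0,0],"jaw": 0},{"linear": [0,0,0],"twist": [0,0,0],"jaw": 0},{"linear": [0,0,0],"twist": [0,0,0],"jaw": 0}])

```text
clock: 1.55
eef_pos: [0.4995, 0.2171, 0.2261]
orientation: [0.808, -0.59, -0.0, 0.0]
wrist_force: [-0.6, 0.4, 0.1]
finger_gap: 0.0874
finger_force: 0.0
```

Run:
```python
from h import *
c=cap('wrist','w2.png');o=status.get_obs()
print(o['clock'],o['eef_pos'],o['orientation'],o['wrist_force'],o['joint_pos'])
for z in(.115,.065,.045):print(proj(c,[.499,.218,z]))
from scipy.spatial.transform import Rotation as R
print(R.from_quat(o['orientation']).as_matrix())
```

```text
1.6 [0.49913952 0.21792814 0.22626789] [ 8.08061030e-01 -5.89098713e-01 -1.61155579e-04  2.26406911e-04] [0.24058531 0.56197513 0.18887272] [ 7.71359236e-01  1.45111716e-01 -2.76505147e-01 -2.64410939e-04
 -1.14968017e+00 -4.60340854e-01]
[315.97093804 200.83140687]
[315.89390819 188.90951746]
[315.86908403 185.0674896 ]
[[ 3.05925360e-01 -9.52055354e-01 -5.27199125e-04]
 [-9.52055500e-01 -3.05925309e-01 -1.76028115e-04]
 [ 6.30495342e-06  5.55774291e-04 -9.99999846e-01]]
```

View pics/w2.png

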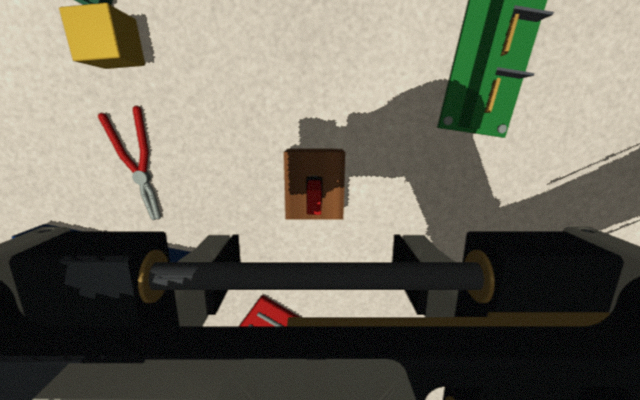

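The wrist view shows the red handle at (314,197), in the stand at (315,185), square to the image and so to the fingers. I'll measure it.

Run:
```python
from h import *
c=load('wrist');f=c['frame'][:,:,::-1];h=cv2.cvtColor(f,cv2.COLOR_BGR2HSV)
m=((h[...,1]>130)&((h[...,0]<6)|(h[...,0]>174))&(h[...,2]>50)).astype(np.uint8);M=m*0;M[150:225,280:350]=m[150:225,280:350]
k=max(cv2.findContours(M,0,2)[0],key=cv2.contourArea);x,y,w,hh=cv2.boundingRect(k);print(x,y,w,hh,cv2.minAreaRect(k))
for u in(x,x+w):print(u,onz(c,u,y+hh,.115))
b=onz(c,x+w/2,y+hh,.115);print('bottom edge mid',b)
ax=np.array([.952,.306]);ay=np.array([-.306,.952])
print('in tool axes rel. TCP: x',(b[:2]-[.4991,.2179])@ax,'y',(b[:2]-[.4991,.2179])@ay,'expected y ±.012')
for p in [(-7,-12),(7,-12),(7,12),(-7,12)]:
  q=np.array([.499,.218])+ax*p[0]/1e3+ay*p[1]/1e3;print(proj(c,[*q,.115]))
```

```text
307 182 15 33 ((314.0, 198.0), (32.0, 14.0), 90.0)
307 [0.50286363 0.23388731 0.115     ]
322 [0.4892835  0.22954441 0.115     ]
bottom edge mid [0.4960738  0.23171594 0.115     ]
in tool axes rel. TCP: x 0.0013467321941834415 y 0.014078790482225094 expected y ±.012
[323.50793948 188.33200039]
[308.40903103 188.35192679]
[308.60495557 213.04719451]
[323.36053165 213.02651667]
```

Handle width is right (14 mm) and it sits within 2.3 mm of the TCP. I'll correct, descend to TCP z 72 mm and close.

Request:
carry_out(motion=[{"linear": [0.5,2.3,-40],"twist": [0,0,0],"jaw": 0},{"linear": [0,0,-40],"twist": [0,0,0],"jaw": 0},{"linear": [0,0,-40],"twist": [0,0,0],"jaw": 0},{"linear": [0,0,-24],"twist": [0,0,0],"jaw": 0},{"linear": [0,0,-10],"twist": [0,0,0],"jaw": 0}])

```text
clock: 2.1
eef_pos: [0.4978, 0.2207, 0.07]
orientation: [0.809, -0.588, -0.001, 0.002]
wrist_force: [-0.6, 0.1, 0.4]
finger_gap: 0.0877
finger_force: 0.0
```

Request:
carry_out(motion=[{"linear": [0,0,0],"twist": [0,0,0],"jaw": 120},{"linear": [0,0,0],"twist": [0,0,0],"jaw": 160},{"linear": [0,0,0],"twist": [0,0,0],"jaw": 190},{"linear": [0,0,0],"twist": [0,0,0],"jaw": 255},{"linear": [0,0,0],"twist": [0,0,0],"jaw": 255}])

```text
clock: 2.6
eef_pos: [0.5001, 0.2208, 0.0735]
orientation: [0.808, -0.589, 0.0, -0.001]
wrist_force: [0.5, 0.4, 0.1]
finger_gap: 0.0528
finger_force: 0.0
```

Request:
carry_out(motion=[{"linear": [0,0,0],"twist": [0,0,0],"jaw": 255},{"linear": [0,0,0],"twist": [0,0,0],"jaw": 255},{"linear": [0,0,0],"twist": [0,0,0],"jaw": 255}])

```text
clock: 2.9
eef_pos: [0.4998, 0.2205, 0.0726]
orientation: [0.808, -0.589, 0.0, -0.0]
wrist_force: [-0.6, 0.7, 0.2]
finger_gap: 0.0292
finger_force: 0.0
```

Request:
carry_out(motion=[{"linear": [0,0,0],"twist": [0,0,0],"jaw": 255},{"linear": [0,0,0],"twist": [0,0,0],"jaw": 255},{"linear": [0,0,0],"twist": [0,0,0],"jaw": 255},{"linear": [0,0,0],"twist": [0,0,0],"jaw": 255}])

```text
clock: 3.3
eef_pos: [0.4997, 0.2205, 0.0725]
orientation: [0.808, -0.589, -0.0, 0.0]
wrist_force: [-0.7, -0.2, -0.4]
finger_gap: 0.0137
finger_force: 30.0
```

Request:
carry_out(motion=[{"linear": [0,0,5],"twist": [0,0,0],"jaw": 255},{"linear": [0,0,5],"twist": [0,0,0],"jaw": 255},{"linear": [0,0,0],"twist": [0,0,0],"jaw": 255}])

```text
clock: 3.6
eef_pos: [0.5001, 0.2208, 0.0835]
orientation: [0.808, -0.589, 0.0, -0.001]
wrist_force: [0.3, 0.6, -0.7]
finger_gap: 0.0136
finger_force: 30.0
```

Gripped (13.6 mm), with tip = TCP − 62.5 mm. I'll lift and hover just left of the block for a close look.

Request:
carry_out(motion=[{"linear": [0,0,40],"twist": [0,0,0],"jaw": 255},{"linear": [0,0,45],"twist": [0,0,0],"jaw": 255},{"linear": [-4,-40,20],"twist": [0,0,0],"jaw": 255},{"linear": [-4,-44,10],"twist": [0,0,0],"jaw": 255},{"linear": [-4,-45,0],"twist": [0,0,0],"jaw": 255}])

```text
clock: 4.1
eef_pos: [0.4881, 0.0909, 0.1996]
orientation: [0.809, -0.588, 0.001, -0.002]
wrist_force: [1.0, -0.7, -1.8]
finger_gap: 0.0138
finger_force: 30.0
```

Request:
carry_out(motion=[{"linear": [-4,-46,0],"twist": [0,0,0],"jaw": 255},{"linear": [-4,-46,0],"twist": [0,0,0],"jaw": 255},{"linear": [-4,-45,0],"twist": [0,0,0],"jaw": 255},{"linear": [-4,-45,0],"twist": [0,0,0],"jaw": 255},{"linear": [0,0,0],"twist": [0,0,0],"jaw": 255}])

```text
clock: 4.6
eef_pos: [0.4703, -0.0945, 0.1976]
orientation: [0.807, -0.591, -0.0, 0.0]
wrist_force: [-0.4, 0.1, -1.8]
finger_gap: 0.0138
finger_force: 30.0
```

Request:
carry_out(motion=[{"linear": [0,0,0],"twist": [0,0,0],"jaw": 255},{"linear": [0,0,0],"twist": [0,0,0],"jaw": 255}])

```text
clock: 4.8
eef_pos: [0.4718, -0.0901, 0.1976]
orientation: [0.808, -0.589, 0.0, -0.0]
wrist_force: [0.3, -0.1, -1.9]
finger_gap: 0.0139
finger_force: 30.0
```

Run:
```python
from h import *
c=cap('wrist','w3.png');o=status.get_obs()
print(o['clock'],o['eef_pos'],o['orientation'],o['wrist_force'])
for y in(60,0,-60):
  q=np.array([.5105,-.2134])+y/1e3*np.array([-.307,.952]);print(q,proj(c,[*q,.049]))
```

```text
4.85 [ 0.47188492 -0.08973594  0.19761687] [ 8.08655798e-01 -5.88282062e-01  2.39541468e-05 -1.18978298e-04] [ 0.56787632  0.90548188 -0.82627265]
[ 0.49208 -0.15628] [316.88004373 122.8362849 ]
[ 0.5105 -0.2134] [316.97891782  56.87694571]
[ 0.52892 -0.27052] [317.08982098 -17.10703733]
```

View pics/w3.png

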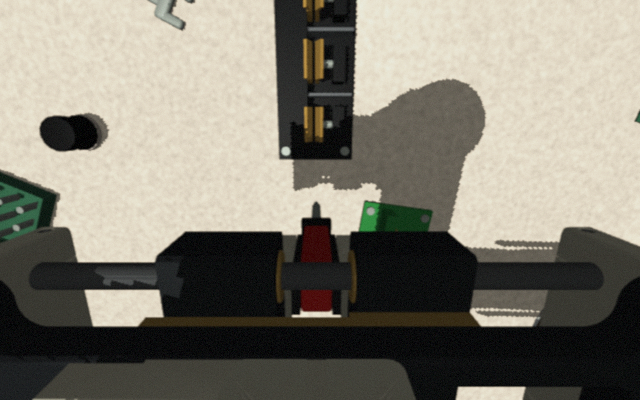

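The wrist view shows the gaps at (314,125), (314,60) and (314,8), with cheeks on the left (+x) and shoes on the right. The blade tip is at (316,207). I'll measure the brass edges in an enlarged crop.

Run:
```python
from h import *
c=load('wrist');f=c['frame'][:,:,::-1]
cv2.imwrite('pics/c2.png',cv2.resize(f[30:165,265:365],None,fx=5.9,fy=4.4,interpolation=cv2.INTER_CUBIC))
h=cv2.cvtColor(f,cv2.COLOR_BGR2HSV)
brass=((h[...,0]>10)&(h[...,0]<32)&(h[...,1]>110)&(h[...,2]>70))
for v in(115,120,125,130,135,50,60,70):
  print(v,''.join('#' if b else '.' for b in brass[v,295:340]),f[v,300:332,2].tolist())
dark=h[...,2]<75
for v in(60,100,140,150):print(v,np.where(dark[v,260:375])[0][[0,-1]]+260)
o,d=ray(c,316,125);print('cam',o)
```

```text
115 .........########...#########................ [48, 48, 40, 73, 140, 177, 169, 133, 88, 92, 87, 85, 57, 17, 41, 103, 129, 133, 131, 141, 155, 168, 143, 80, 32, 8, 12, 13, 11, 11, 17, 16]
120 .........########...#########................ [49, 44, 44, 67, 135, 173, 170, 120, 86, 86, 87, 83, 56, 18, 43, 102, 131, 132, 128, 142, 159, 164, 124, 74, 35, 33, 46, 46, 52, 53, 53, 40]
125 .........########...########................. [8, 9, 16, 50, 123, 172, 176, 137, 92, 85, 86, 87, 58, 23, 44, 105, 129, 135, 137, 138, 157, 162, 134, 95, 67, 62, 79, 127, 157, 161, 157, 135]
130 ..........#######...########................. [6, 19, 10, 24, 49, 74, 94, 94, 92, 91, 93, 84, 55, 23, 38, 98, 131, 137, 137, 138, 159, 163, 127, 64, 20, 15, 10, 14, 7, 6, 12, 13]
135 ...........#####....########................. [13, 10, 14, 24, 52, 70, 78, 79, 84, 89, 87, 69, 50, 23, 42, 96, 116, 109, 116, 133, 156, 164, 122, 57, 15, 11, 14, 16, 12, 11, 12, 6]
50 ........#########...#########................ [38, 37, 53, 110, 166, 183, 151, 99, 83, 87, 84, 78, 50, 22, 49, 109, 135, 127, 134, 135, 155, 168, 163, 109, 36, 15, 6, 8, 7, 13, 16, 22]
60 ........#########...#########................ [43, 39, 47, 112, 169, 184, 150, 108, 89, 85, 86, 75, 48, 27, 49, 104, 131, 133, 131, 134, 156, 169, 157, 115, 68, 57, 62, 87, 108, 109, 105, 105]
70 ........#########...#########................ [37, 46, 42, 93, 157, 186, 160, 112, 90, 89, 84, 78, 50, 24, 55, 105, 128, 134, 131, 140, 153, 163, 142, 82, 32, 6, 13, 7, 5, 13, 15, 20]
60 [277 353]
100 [278 352]
140 [280 351]
150 [291 351]
cam [ 0.49407764 -0.15888127  0.35628973]
```

View pics/c2.png

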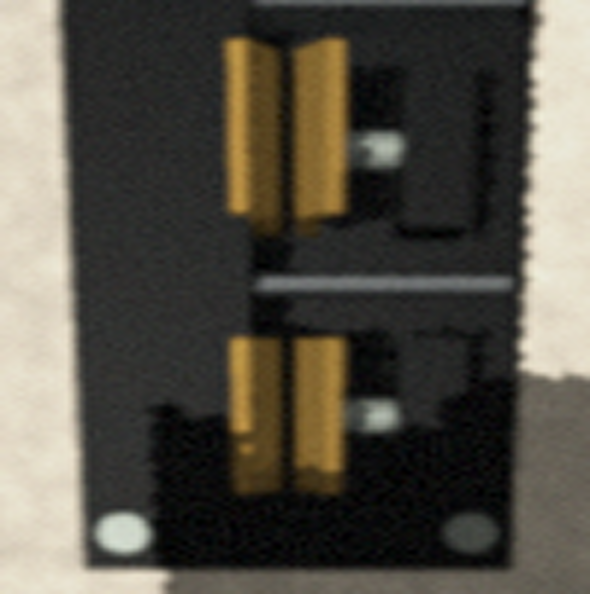

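The crop shows the cheek flare at left and shoe flare at right, with the throat's dark line at u≈313.4 in both gap a (row 123) and gap b (row 60). I'll turn that into offsets, using the visible blade tip to cancel calibration error.

Run:
```python
from h import *
c=load('wrist');f=c['frame'].astype(int)
T=np.array([.47188,-.08974]);ax=np.array([.952,.307]);ay=np.array([-.307,.952])
print('tip proj',proj(c,[*T,.135]), proj(c,[*(T-.012*ay),.135]),proj(c,[*(T-.012*ay),.184]))
for v in range(202,218,2):print(v,f[v,304:330,1].tolist())
for v,n in((123,'a'),(60,'b')):
  for z,u in((.049,313.4),(.039,313.4)):
    p=onz(c,u,v,z)[:2];print(n,z,p,'rel TCP along x %.4f y %.4f'%((p-T)@ax,(p-T)@ay))
```

```text
tip proj [315.60189531 216.19206377] [315.60815619 201.35968727] [315.56510528 222.53371043]
202 [222, 227, 228, 228, 227, 227, 222, 221, 218, 195, 147, 97, 79, 124, 185, 211, 219, 219, 221, 220, 219, 223, 224, 220, 226, 226]
204 [228, 229, 228, 226, 227, 225, 221, 214, 192, 132, 68, 43, 50, 55, 82, 140, 192, 212, 217, 216, 215, 217, 221, 222, 218, 221]
206 [223, 220, 217, 217, 215, 218, 219, 196, 128, 67, 41, 44, 48, 50, 51, 79, 157, 205, 222, 222, 217, 216, 218, 213, 219, 221]
208 [216, 218, 221, 220, 220, 219, 211, 191, 131, 65, 46, 52, 51, 46, 50, 77, 152, 208, 221, 225, 222, 218, 220, 220, 226, 226]
210 [221, 220, 223, 224, 226, 223, 221, 181, 115, 58, 50, 51, 53, 52, 49, 72, 143, 199, 219, 223, 223, 222, 221, 218, 219, 223]
212 [219, 224, 224, 225, 226, 222, 216, 171, 107, 59, 49, 51, 51, 57, 47, 63, 132, 193, 221, 220, 221, 224, 222, 224, 216, 216]
214 [220, 226, 221, 223, 217, 218, 211, 169, 101, 51, 49, 51, 52, 51, 46, 62, 128, 191, 216, 223, 227, 226, 224, 224, 220, 212]
216 [220, 216, 215, 212, 207, 205, 197, 147, 79, 47, 50, 46, 48, 49, 43, 54, 102, 173, 207, 217, 219, 218, 211, 210, 207, 211]
a 0.049 [ 0.49532969 -0.15506425] rel TCP along x 0.0023 y -0.0694
a 0.039 [ 0.49537044 -0.15494003] rel TCP along x 0.0023 y -0.0693
b 0.049 [ 0.5128846  -0.20979751] rel TCP along x 0.0022 y -0.1269
b 0.039 [ 0.51349662 -0.21145445] rel TCP along x 0.0023 y -0.1286
```

The blade tip shows at u≈316.0 against 315.6 predicted, so home for gap a is about +1.1 mm in x and −69.5 mm in y from the TCP. I'll go above gap a with the tip just above the mouth.

Request:
carry_out(motion=[{"linear": [11.3,-33,-10],"twist": [0,0,0],"jaw": 255},{"linear": [11,-33,-20],"twist": [0,0,0],"jaw": 255},{"linear": [0,0,-30],"twist": [0,0,0],"jaw": 255},{"linear": [0,0,-15],"twist": [0,0,0],"jaw": 255},{"linear": [0,0,-6],"twist": [0,0,0],"jaw": 255}])

```text
clock: 5.35
eef_pos: [0.4933, -0.1556, 0.1147]
orientation: [0.809, -0.588, -0.001, 0.001]
wrist_force: [0.3, -0.8, -1.5]
finger_gap: 0.0137
finger_force: 30.0
```

Request:
carry_out(motion=[{"linear": [0,0,0],"twist": [0,0,0],"jaw": 255},{"linear": [0,0,0],"twist": [0,0,0],"jaw": 255},{"linear": [0,0,0],"twist": [0,0,0],"jaw": 255}])

```text
clock: 5.65
eef_pos: [0.4949, -0.156, 0.1177]
orientation: [0.809, -0.588, 0.001, -0.001]
wrist_force: [0.2, 0.9, -1.3]
finger_gap: 0.0141
finger_force: 30.0
```

Run:
```python
from h import *
c=cap('wrist','w4.png');o=status.get_obs()
print(o['clock'],o['eef_pos'],o['wrist_force'])
f=c['frame'][:,:,::-1]
cv2.imwrite('pics/c3.png',cv2.resize(f[120:240,255:375],None,fx=5,fy=5,interpolation=cv2.INTER_CUBIC))
```

```text
5.7 [ 0.49476338 -0.15614696  0.11762946] [-0.70030736  0.09171144 -1.01441678]
```

View pics/c3.png

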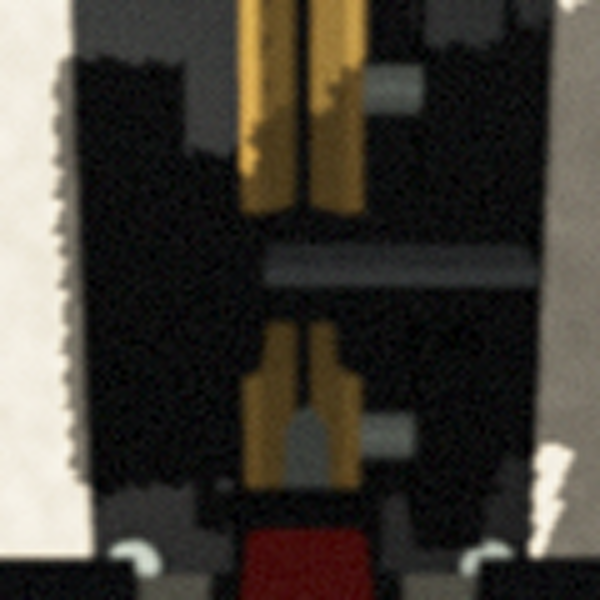

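The crop shows the blade tip at ~(305,410–490), right in line with gap a's throat line (~305,350). I'll measure that offset to sub-pixel.

Run:
```python
from h import *
c=load('wrist');f=c['frame'].astype(int)
T=status.get_obs()['eef_pos']
print('tip',proj(c,T-[0,0,.0625]))
for v in(150,158,186,190,193,205,210,214):print(v,f[v,300:332,0].tolist(),f[v,306:326,2].tolist())
for u in(315,316,317):
  p=onz(c,u,192,.039)[:2]-T[:2];print(u,p@[.952,.307])
```

```text
tip [316.27611909 215.7991318 ]
150 [48, 31, 79, 176, 214, 197, 147, 87, 74, 78, 74, 75, 71, 59, 34, 11, 25, 57, 75, 74, 78, 76, 77, 80, 87, 98, 91, 57, 29, 9, 16, 13] [51, 26, 30, 31, 26, 27, 22, 24, 21, 14, 18, 26, 29, 30, 31, 26, 28, 27, 32, 35]
158 [8, 11, 26, 69, 92, 89, 88, 84, 77, 75, 78, 78, 72, 52, 29, 15, 26, 58, 72, 77, 74, 76, 80, 80, 90, 96, 92, 64, 22, 14, 10, 6] [31, 35, 32, 28, 31, 30, 28, 17, 19, 19, 19, 25, 25, 31, 26, 29, 33, 30, 32, 35]
186 [13, 15, 9, 14, 4, 11, 9, 27, 50, 64, 68, 67, 71, 57, 36, 15, 27, 50, 69, 71, 70, 51, 32, 13, 3, 12, 13, 15, 14, 16, 3, 16] [11, 12, 19, 22, 26, 25, 28, 24, 18, 11, 18, 20, 25, 29, 28, 18, 20, 10, 7, 15]
190 [3, 9, 16, 9, 9, 7, 14, 32, 60, 68, 74, 72, 68, 57, 34, 10, 26, 55, 69, 71, 72, 55, 34, 14, 8, 18, 14, 13, 5, 18, 12, 8] [5, 17, 26, 27, 31, 27, 25, 21, 17, 12, 13, 27, 27, 24, 29, 14, 16, 12, 4, 19]
193 [7, 11, 17, 2, 12, 12, 28, 53, 67, 71, 65, 72, 73, 61, 36, 10, 22, 53, 68, 70, 67, 70, 59, 44, 25, 18, 1, 14, 4, 18, 2, 9] [15, 24, 28, 26, 22, 31, 27, 25, 14, 7, 6, 20, 26, 27, 27, 25, 29, 21, 14, 14]
205 [3, 12, 13, 39, 82, 93, 92, 86, 75, 79, 73, 74, 65, 59, 52, 54, 59, 59, 57, 57, 69, 78, 78, 84, 89, 91, 87, 82, 80, 72, 71, 76] [31, 32, 24, 34, 25, 37, 42, 56, 51, 56, 58, 57, 54, 49, 40, 34, 30, 32, 33, 37]
210 [8, 4, 0, 40, 72, 90, 94, 83, 78, 75, 74, 71, 63, 59, 60, 58, 61, 56, 57, 60, 65, 71, 77, 83, 92, 90, 87, 74, 62, 67, 65, 65] [37, 26, 31, 30, 31, 35, 50, 59, 59, 57, 57, 56, 58, 55, 46, 34, 25, 31, 36, 31]
214 [8, 4, 10, 38, 74, 88, 93, 82, 77, 77, 74, 71, 60, 57, 60, 59, 57, 62, 57, 57, 61, 73, 79, 87, 93, 93, 69, 41, 8, 1, 11, 6] [32, 29, 28, 28, 32, 38, 50, 56, 59, 58, 56, 61, 58, 51, 44, 37, 34, 32, 34, 37]
315 0.001078897769661995
316 0.00026000288025320085
317 -0.0005588837455809863
```

The blade is about 0.75 mm on the cheek side of home. I'll shift −0.8 mm in x and start down into gap a.

Request:
carry_out(motion=[{"linear": [-0.8,-0.2,-3],"twist": [0,0,0],"jaw": 255},{"linear": [0,0,-3],"twist": [0,0,0],"jaw": 255},{"linear": [0,0,-3],"twist": [0,0,0],"jaw": 255},{"linear": [0,0,-2],"twist": [0,0,0],"jaw": 255},{"linear": [0,0,-1],"twist": [0,0,0],"jaw": 255}])

```text
clock: 6.2
eef_pos: [0.4937, -0.1568, 0.1045]
orientation: [0.808, -0.589, 0.0, -0.0]
wrist_force: [0.8, -0.1, 0.9]
finger_gap: 0.0139
finger_force: 30.0
```

Request:
carry_out(motion=[{"linear": [0,0,-1],"twist": [0,0,0],"jaw": 255},{"linear": [0,0,-1],"twist": [0,0,0],"jaw": 255},{"linear": [0,0,-1],"twist": [0,0,0],"jaw": 255},{"linear": [0,0,0],"twist": [0,0,0],"jaw": 255}])

```text
clock: 6.6
eef_pos: [0.4943, -0.1567, 0.102]
orientation: [0.808, -0.589, 0.001, -0.001]
wrist_force: [3.8, 0.3, 2.9]
finger_gap: 0.014
finger_force: 30.0
```

Request:
carry_out(motion=[{"linear": [0,0,-1],"twist": [0,0,0],"jaw": 255},{"linear": [0,0,-1],"twist": [0,0,0],"jaw": 255},{"linear": [0,0,-1],"twist": [0,0,0],"jaw": 255},{"linear": [0,0,0],"twist": [0,0,0],"jaw": 255}])

```text
clock: 7.0
eef_pos: [0.4932, -0.1566, 0.0983]
orientation: [0.808, -0.589, -0.0, -0.0]
wrist_force: [4.0, 0.6, 1.6]
finger_gap: 0.0142
finger_force: 30.0
```

Request:
carry_out(motion=[{"linear": [0,0,-1],"twist": [0,0,0],"jaw": 255},{"linear": [0,0,-1],"twist": [0,0,0],"jaw": 255},{"linear": [0,0,-1],"twist": [0,0,0],"jaw": 255},{"linear": [0,0,-1],"twist": [0,0,0],"jaw": 255},{"linear": [0,0,0],"twist": [0,0,0],"jaw": 255}])

```text
clock: 7.5
eef_pos: [0.4932, -0.1567, 0.0944]
orientation: [0.808, -0.589, -0.0, 0.0]
wrist_force: [3.8, 1.0, 0.8]
finger_gap: 0.0139
finger_force: 30.0
```

Request:
carry_out(motion=[{"linear": [0,0,-1],"twist": [0,0,0],"jaw": 255},{"linear": [0,0,-1],"twist": [0,0,0],"jaw": 255},{"linear": [0,0,-1],"twist": [0,0,0],"jaw": 255},{"linear": [0,0,-1],"twist": [0,0,0],"jaw": 255},{"linear": [0,0,0],"twist": [0,0,0],"jaw": 255}])

```text
clock: 8.0
eef_pos: [0.4932, -0.1567, 0.0904]
orientation: [0.808, -0.589, -0.0, 0.0]
wrist_force: [4.8, 1.4, 1.2]
finger_gap: 0.0137
finger_force: 30.0
```

Request:
carry_out(motion=[{"linear": [0,0,-1],"twist": [0,0,0],"jaw": 255},{"linear": [0,0,-1],"twist": [0,0,0],"jaw": 255},{"linear": [0,0,-1],"twist": [0,0,0],"jaw": 255},{"linear": [0,0,0],"twist": [0,0,0],"jaw": 255}])

```text
clock: 8.4
eef_pos: [0.493, -0.1567, 0.0873]
orientation: [0.808, -0.589, -0.0, 0.0]
wrist_force: [3.4, 0.5, 0.3]
finger_gap: 0.0142
finger_force: 30.0
```

Gap a lets the blade past 21 mm, so it isn't seized. There's a side load of about 4 N, so I'll ease 0.5 mm toward +x and go on down to measure drag.

Request:
carry_out(motion=[{"linear": [0.5,0.2,0],"twist": [0,0,0],"jaw": 255},{"linear": [0,0,-1],"twist": [0,0,0],"jaw": 255},{"linear": [0,0,-1],"twist": [0,0,0],"jaw": 255},{"linear": [0,0,-1],"twist": [0,0,0],"jaw": 255},{"linear": [0,0,-1],"twist": [0,0,0],"jaw": 255}])

```text
clock: 8.9
eef_pos: [0.4937, -0.1565, 0.0835]
orientation: [0.808, -0.589, -0.0, -0.0]
wrist_force: [4.1, 2.0, 1.3]
finger_gap: 0.0137
finger_force: 30.0
```

Request:
carry_out(motion=[{"linear": [0.3,0.1,0],"twist": [0,0,0],"jaw": 255},{"linear": [0,0,-1],"twist": [0,0,0],"jaw": 255},{"linear": [0,0,-1],"twist": [0,0,0],"jaw": 255},{"linear": [0,0,-1],"twist": [0,0,0],"jaw": 255},{"linear": [0,0,-1],"twist": [0,0,0],"jaw": 255}])

```text
clock: 9.4
eef_pos: [0.494, -0.1564, 0.0795]
orientation: [0.808, -0.589, 0.0, 0.0]
wrist_force: [4.2, 1.3, 1.5]
finger_gap: 0.014
finger_force: 30.0
```

Request:
carry_out(motion=[{"linear": [0.6,0.2,0],"twist": [0,0,0],"jaw": 255},{"linear": [0,0,-1],"twist": [0,0,0],"jaw": 255},{"linear": [0,0,-1],"twist": [0,0,0],"jaw": 255},{"linear": [0,0,-1],"twist": [0,0,0],"jaw": 255}])

```text
clock: 9.8
eef_pos: [0.4942, -0.1563, 0.0764]
orientation: [0.808, -0.589, -0.0, 0.0]
wrist_force: [2.5, 0.7, 3.0]
finger_gap: 0.014
finger_force: 30.0
```

Request:
carry_out(motion=[{"linear": [0.4,0.1,0],"twist": [0,0,0],"jaw": 255},{"linear": [0,0,-1],"twist": [0,0,0],"jaw": 255},{"linear": [0,0,-1],"twist": [0,0,0],"jaw": 255},{"linear": [0,0,-1],"twist": [0,0,0],"jaw": 255}])

```text
clock: 10.2
eef_pos: [0.4943, -0.1562, 0.0734]
orientation: [0.808, -0.589, -0.0, 0.0]
wrist_force: [-0.7, -0.3, 5.5]
finger_gap: 0.0134
finger_force: 30.0
```

Request:
carry_out(motion=[{"linear": [0,0,-1],"twist": [0,0,0],"jaw": 255},{"linear": [0,0,-1],"twist": [0,0,0],"jaw": 255},{"linear": [0,0,-1],"twist": [0,0,0],"jaw": 255},{"linear": [0,0,-0.5],"twist": [0,0,0],"jaw": 255}])

```text
clock: 10.6
eef_pos: [0.4943, -0.1562, 0.0698]
orientation: [0.808, -0.589, -0.0, 0.0]
wrist_force: [-3.3, -1.3, 5.2]
finger_gap: 0.0138
finger_force: 30.0
```

Request:
carry_out(motion=[{"linear": [0,0,-0.5],"twist": [0,0,0],"jaw": 255},{"linear": [0,0,-0.5],"twist": [0,0,0],"jaw": 255},{"linear": [0,0,0],"twist": [0,0,0],"jaw": 255}])

```text
clock: 10.9
eef_pos: [0.4943, -0.1562, 0.0688]
orientation: [0.808, -0.589, -0.001, 0.0]
wrist_force: [-2.6, -1.0, 4.2]
finger_gap: 0.014
finger_force: 30.0
```

Home in gap a. Now I'll draw up to feel the drag on the way out.

Request:
carry_out(motion=[{"linear": [-0.3,-0.1,0.5],"twist": [0,0,0],"jaw": 255},{"linear": [0,0,1],"twist": [0,0,0],"jaw": 255},{"linear": [0,0,1],"twist": [0,0,0],"jaw": 255},{"linear": [0,0,1],"twist": [0,0,0],"jaw": 255},{"linear": [0,0,1],"twist": [0,0,0],"jaw": 255}])

```text
clock: 11.4
eef_pos: [0.4942, -0.1561, 0.0732]
orientation: [0.808, -0.589, -0.001, 0.0]
wrist_force: [-0.2, 0.3, -6.1]
finger_gap: 0.0137
finger_force: 30.0
```

Request:
carry_out(motion=[{"linear": [0,0,2],"twist": [0,0,0],"jaw": 255},{"linear": [0,0,2],"twist": [0,0,0],"jaw": 255},{"linear": [0,0,2],"twist": [0,0,0],"jaw": 255},{"linear": [0,0,2],"twist": [0,0,0],"jaw": 255},{"linear": [0,0,2],"twist": [0,0,0],"jaw": 255}])

```text
clock: 11.9
eef_pos: [0.4944, -0.1562, 0.0836]
orientation: [0.808, -0.589, -0.0, 0.0]
wrist_force: [-1.7, 0.2, -6.4]
finger_gap: 0.0136
finger_force: 30.0
```

Request:
carry_out(motion=[{"linear": [0,0,4],"twist": [0,0,0],"jaw": 255},{"linear": [0,0,4],"twist": [0,0,0],"jaw": 255},{"linear": [0,0,4],"twist": [0,0,0],"jaw": 255},{"linear": [0,0,4],"twist": [0,0,0],"jaw": 255},{"linear": [0,0,4],"twist": [0,0,0],"jaw": 255}])

```text
clock: 12.4
eef_pos: [0.4959, -0.1562, 0.1047]
orientation: [0.809, -0.588, 0.001, -0.001]
wrist_force: [-0.4, 0.3, -1.4]
finger_gap: 0.0139
finger_force: 30.0
```

Request:
carry_out(motion=[{"linear": [0,0,5],"twist": [0,0,0],"jaw": 255},{"linear": [0,0,6],"twist": [0,0,0],"jaw": 255},{"linear": [0,0,2],"twist": [0,0,0],"jaw": 255},{"linear": [0,0,0],"twist": [0,0,0],"jaw": 255},{"linear": [0,0,0],"twist": [0,0,0],"jaw": 255}])

```text
clock: 12.9
eef_pos: [0.4946, -0.1562, 0.1165]
orientation: [0.808, -0.589, -0.0, -0.0]
wrist_force: [-0.9, -0.6, -1.9]
finger_gap: 0.0135
finger_force: 30.0
```

Gap a shows a steady drag of about 5 N both ways, so it is the gripping one. I'll still feel b and c as asked, moving to gap b now (60 mm along the block).

Request:
carry_out(motion=[{"linear": [6,-19,8],"twist": [0,0,0],"jaw": 255},{"linear": [6.2,-19,0],"twist": [0,0,0],"jaw": 255},{"linear": [6,-19.2,0],"twist": [0,0,0],"jaw": 255},{"linear": [0,0,-8],"twist": [0,0,0],"jaw": 255},{"linear": [0,0,0],"twist": [0,0,0],"jaw": 255}])

```text
clock: 13.4
eef_pos: [0.5117, -0.2134, 0.1149]
orientation: [0.808, -0.589, -0.001, 0.001]
wrist_force: [-0.1, 0.8, -1.2]
finger_gap: 0.0138
finger_force: 30.0
```

Request:
carry_out(motion=[{"linear": [0,0,0],"twist": [0,0,0],"jaw": 255},{"linear": [0,0,0],"twist": [0,0,0],"jaw": 255}])

```text
clock: 13.6
eef_pos: [0.5128, -0.2129, 0.1166]
orientation: [0.809, -0.588, -0.0, 0.0]
wrist_force: [0.4, -0.1, -1.3]
finger_gap: 0.0135
finger_force: 30.0
```

Run:
```python
from h import *
c=cap('wrist','w5.png');o=status.get_obs();f=c['frame'].astype(int)
print(o['clock'],o['eef_pos'],o['wrist_force'])
for v in(158,162,186,190,193,205,210,214):print(v,f[v,304:328,0].tolist(),f[v,306:326,2].tolist())
```

```text
13.65 [ 0.51291582 -0.21290792  0.11676456] [ 0.10090315  0.02381794 -0.91610651]
158 [89, 88, 80, 79, 76, 73, 72, 69, 61, 33, 23, 18, 43, 68, 73, 77, 74, 74, 78, 85, 92, 92, 66, 38] [32, 33, 31, 31, 25, 25, 27, 16, 20, 13, 17, 29, 26, 33, 29, 28, 30, 33, 33, 40]
162 [51, 53, 39, 28, 28, 23, 22, 15, 8, 14, 7, 15, 8, 0, 10, 20, 29, 26, 43, 44, 47, 44, 30, 20] [20, 7, 19, 15, 20, 12, 13, 14, 9, 10, 7, 8, 8, 15, 18, 12, 24, 20, 20, 21]
186 [6, 12, 22, 42, 60, 68, 66, 67, 60, 38, 13, 19, 38, 58, 64, 67, 57, 34, 17, 12, 6, 13, 15, 11] [14, 17, 23, 28, 26, 26, 23, 13, 8, 16, 15, 19, 21, 29, 28, 20, 14, 13, 7, 12]
190 [11, 11, 27, 54, 68, 70, 70, 68, 63, 34, 19, 17, 42, 63, 70, 70, 65, 43, 19, 6, 11, 13, 14, 7] [16, 18, 25, 29, 28, 26, 22, 9, 16, 13, 16, 25, 28, 27, 26, 16, 11, 6, 11, 16]
193 [12, 30, 46, 63, 71, 69, 70, 72, 64, 40, 13, 12, 36, 64, 67, 70, 62, 51, 41, 28, 24, 14, 8, 11] [21, 27, 30, 27, 29, 29, 24, 17, 12, 8, 12, 27, 23, 28, 24, 17, 18, 16, 16, 11]
205 [87, 95, 84, 72, 69, 71, 76, 74, 66, 54, 55, 54, 54, 57, 57, 57, 68, 78, 78, 85, 87, 87, 80, 74] [31, 24, 20, 27, 29, 35, 44, 52, 56, 52, 54, 54, 56, 51, 40, 34, 30, 29, 28, 37]
210 [89, 90, 83, 77, 73, 74, 74, 70, 60, 52, 57, 56, 61, 51, 49, 53, 65, 69, 77, 95, 89, 87, 68, 65] [31, 30, 27, 27, 32, 40, 50, 52, 56, 53, 59, 52, 50, 48, 46, 30, 31, 40, 35, 41]
214 [91, 90, 83, 79, 71, 72, 71, 65, 61, 52, 55, 57, 56, 55, 56, 52, 59, 72, 80, 90, 88, 76, 39, 15] [29, 31, 29, 29, 28, 39, 50, 51, 54, 55, 55, 52, 57, 48, 44, 35, 30, 34, 31, 31]
```

Request:
carry_out(motion=[{"linear": [-0.5,-0.2,-3],"twist": [0,0,0],"jaw": 255},{"linear": [0,0,-3],"twist": [0,0,0],"jaw": 255},{"linear": [0,0,-3],"twist": [0,0,0],"jaw": 255},{"linear": [0,0,-2],"twist": [0,0,0],"jaw": 255},{"linear": [0,0,-1],"twist": [0,0,0],"jaw": 255}])

```text
clock: 14.15
eef_pos: [0.5123, -0.2136, 0.1042]
orientation: [0.808, -0.589, -0.0, 0.0]
wrist_force: [-0.2, -0.0, -1.2]
finger_gap: 0.0139
finger_force: 30.0
```

Request:
carry_out(motion=[{"linear": [0,0,-1],"twist": [0,0,0],"jaw": 255},{"linear": [0,0,-1],"twist": [0,0,0],"jaw": 255},{"linear": [0,0,0],"twist": [0,0,0],"jaw": 255}])

```text
clock: 14.45
eef_pos: [0.5125, -0.2136, 0.1025]
orientation: [0.808, -0.589, 0.0, -0.0]
wrist_force: [0.7, 0.1, -1.2]
finger_gap: 0.0139
finger_force: 30.0
```

Request:
carry_out(motion=[{"linear": [0,0,-1],"twist": [0,0,0],"jaw": 255},{"linear": [0,0,-1],"twist": [0,0,0],"jaw": 255},{"linear": [0,0,-1],"twist": [0,0,0],"jaw": 255}])

```text
clock: 14.75
eef_pos: [0.5124, -0.2136, 0.0995]
orientation: [0.808, -0.589, 0.0, -0.0]
wrist_force: [0.6, 0.1, -1.8]
finger_gap: 0.0138
finger_force: 30.0
```

Request:
carry_out(motion=[{"linear": [0,0,-1],"twist": [0,0,0],"jaw": 255},{"linear": [0,0,-1],"twist": [0,0,0],"jaw": 255},{"linear": [0,0,-1],"twist": [0,0,0],"jaw": 255}])

```text
clock: 15.05
eef_pos: [0.5124, -0.2136, 0.0964]
orientation: [0.808, -0.589, -0.0, 0.0]
wrist_force: [-0.3, 0.1, -0.7]
finger_gap: 0.0137
finger_force: 30.0
```

Request:
carry_out(motion=[{"linear": [0,0,-1],"twist": [0,0,0],"jaw": 255},{"linear": [0,0,-1],"twist": [0,0,0],"jaw": 255},{"linear": [0,0,-1],"twist": [0,0,0],"jaw": 255}])

```text
clock: 15.35
eef_pos: [0.5124, -0.2136, 0.0935]
orientation: [0.808, -0.589, 0.0, -0.0]
wrist_force: [0.5, 0.1, -1.5]
finger_gap: 0.0142
finger_force: 30.0
```

Request:
carry_out(motion=[{"linear": [0,0,-1],"twist": [0,0,0],"jaw": 255},{"linear": [0,0,-1],"twist": [0,0,0],"jaw": 255},{"linear": [0,0,-1],"twist": [0,0,0],"jaw": 255},{"linear": [0,0,-1],"twist": [0,0,0],"jaw": 255}])

```text
clock: 15.75
eef_pos: [0.5124, -0.2136, 0.0895]
orientation: [0.808, -0.589, 0.0, 0.0]
wrist_force: [0.1, 0.7, -0.5]
finger_gap: 0.0139
finger_force: 30.0
```

Past the top 21 mm with almost no drag. I'll carry on to the floor of gap b (TCP z ≈ 68.5 mm).

Request:
carry_out(motion=[{"linear": [0,0,-2],"twist": [0,0,0],"jaw": 255},{"linear": [0,0,-2],"twist": [0,0,0],"jaw": 255},{"linear": [0,0,-2],"twist": [0,0,0],"jaw": 255},{"linear": [0,0,-2],"twist": [0,0,0],"jaw": 255}])

```text
clock: 16.15
eef_pos: [0.5124, -0.2136, 0.0813]
orientation: [0.808, -0.589, -0.0, 0.0]
wrist_force: [0.5, -0.6, -1.2]
finger_gap: 0.0138
finger_force: 30.0
```

Request:
carry_out(motion=[{"linear": [0,0,-2],"twist": [0,0,0],"jaw": 255},{"linear": [0,0,-2],"twist": [0,0,0],"jaw": 255},{"linear": [0,0,-2],"twist": [0,0,0],"jaw": 255},{"linear": [0,0,-1],"twist": [0,0,0],"jaw": 255},{"linear": [0,0,-1],"twist": [0,0,0],"jaw": 255}])

```text
clock: 16.65
eef_pos: [0.5124, -0.2136, 0.0735]
orientation: [0.808, -0.589, -0.0, 0.0]
wrist_force: [0.0, 0.3, -1.6]
finger_gap: 0.0137
finger_force: 30.0
```

Request:
carry_out(motion=[{"linear": [0,0,-1],"twist": [0,0,0],"jaw": 255},{"linear": [0,0,-1],"twist": [0,0,0],"jaw": 255},{"linear": [0,0,-1],"twist": [0,0,0],"jaw": 255},{"linear": [0,0,0],"twist": [0,0,0],"jaw": 255}])

```text
clock: 17.05
eef_pos: [0.5124, -0.2136, 0.0704]
orientation: [0.808, -0.589, -0.0, 0.0]
wrist_force: [0.4, 0.6, -1.5]
finger_gap: 0.0138
finger_force: 30.0
```

Request:
carry_out(motion=[{"linear": [0,0,-0.8],"twist": [0,0,0],"jaw": 255},{"linear": [0,0,-0.8],"twist": [0,0,0],"jaw": 255},{"linear": [0,0,0],"twist": [0,0,0],"jaw": 255}])

```text
clock: 17.35
eef_pos: [0.5123, -0.2136, 0.0689]
orientation: [0.808, -0.589, -0.0, 0.0]
wrist_force: [0.7, 0.6, -1.8]
finger_gap: 0.0136
finger_force: 30.0
```

Request:
carry_out(motion=[{"linear": [0,0,3],"twist": [0,0,0],"jaw": 255},{"linear": [0,0,5],"twist": [0,0,0],"jaw": 255},{"linear": [0,0,5],"twist": [0,0,0],"jaw": 255},{"linear": [0,0,5],"twist": [0,0,0],"jaw": 255},{"linear": [0,0,5],"twist": [0,0,0],"jaw": 255}])

```text
clock: 17.85
eef_pos: [0.5125, -0.2136, 0.0926]
orientation: [0.808, -0.589, 0.0, -0.0]
wrist_force: [0.7, 0.8, -1.5]
finger_gap: 0.0135
finger_force: 30.0
```

Request:
carry_out(motion=[{"linear": [0,0,8],"twist": [0,0,0],"jaw": 255},{"linear": [0,0,10],"twist": [0,0,0],"jaw": 255},{"linear": [0,0,10],"twist": [0,0,0],"jaw": 255},{"linear": [0,0,4],"twist": [0,0,0],"jaw": 255},{"linear": [0,0,0],"twist": [0,0,0],"jaw": 255}])

```text
clock: 18.35
eef_pos: [0.5129, -0.2137, 0.1249]
orientation: [0.808, -0.589, 0.001, -0.0]
wrist_force: [-0.2, 0.3, -1.6]
finger_gap: 0.0135
finger_force: 30.0
```

Request:
carry_out(motion=[{"linear": [6.2,-19,0],"twist": [0,0,0],"jaw": 255},{"linear": [6.2,-19,0],"twist": [0,0,0],"jaw": 255},{"linear": [6,-19.2,0],"twist": [0,0,0],"jaw": 255},{"linear": [0,0,-4],"twist": [0,0,0],"jaw": 255},{"linear": [0,0,-3],"twist": [0,0,0],"jaw": 255}])

```text
clock: 18.85
eef_pos: [0.5302, -0.2709, 0.1159]
orientation: [0.808, -0.589, -0.001, 0.0]
wrist_force: [-0.0, 0.8, -1.8]
finger_gap: 0.0137
finger_force: 30.0
```

Request:
carry_out(motion=[{"linear": [0,0,0],"twist": [0,0,0],"jaw": 255},{"linear": [0,0,0],"twist": [0,0,0],"jaw": 255}])

```text
clock: 19.05
eef_pos: [0.5305, -0.2703, 0.1168]
orientation: [0.809, -0.588, -0.0, 0.0]
wrist_force: [0.5, -0.1, -0.3]
finger_gap: 0.0138
finger_force: 30.0
```

Run:
```python
from h import *
c=cap('wrist','w6.png');o=status.get_obs();f=c['frame'].astype(int)
print(o['clock'],o['eef_pos'],o['wrist_force'])
for v in(158,186,190,193,205,210,214):print(v,f[v,304:328,0].tolist(),f[v,306:326,2].tolist())
```

```text
19.1 [ 0.53074075 -0.27027683  0.11703148] [-0.17626401 -0.20816933 -0.73917561]
158 [57, 59, 57, 51, 59, 52, 58, 56, 59, 59, 55, 58, 61, 57, 54, 59, 56, 63, 51, 56, 50, 55, 49, 56] [48, 41, 50, 47, 48, 44, 49, 51, 44, 50, 51, 50, 45, 54, 47, 54, 43, 47, 42, 45]
186 [12, 17, 27, 54, 60, 58, 61, 57, 39, 16, 18, 37, 52, 59, 59, 50, 32, 10, 12, 7, 14, 0, 7, 12] [8, 19, 21, 18, 22, 22, 14, 13, 13, 17, 20, 24, 18, 20, 18, 7, 10, 11, 13, 1]
190 [12, 26, 52, 60, 62, 62, 64, 58, 36, 11, 16, 41, 56, 62, 64, 62, 31, 10, 12, 8, 6, 9, 11, 6] [23, 19, 22, 23, 24, 23, 15, 9, 13, 19, 18, 25, 26, 24, 10, 4, 11, 4, 7, 9]
193 [26, 41, 59, 58, 60, 61, 61, 60, 37, 12, 7, 40, 56, 62, 58, 59, 58, 41, 28, 21, 17, 11, 13, 14] [23, 20, 20, 21, 22, 23, 16, 7, 4, 15, 23, 25, 19, 16, 25, 16, 16, 15, 14, 8]
205 [81, 73, 72, 64, 61, 70, 63, 61, 56, 50, 52, 49, 49, 51, 51, 53, 62, 69, 80, 82, 82, 72, 68, 64] [32, 21, 22, 25, 25, 27, 42, 46, 48, 47, 48, 53, 48, 42, 34, 23, 32, 26, 36, 52]
210 [89, 75, 71, 65, 68, 67, 64, 60, 57, 54, 50, 52, 47, 50, 45, 49, 60, 75, 81, 85, 82, 66, 58, 58] [29, 23, 27, 24, 23, 31, 43, 51, 47, 52, 43, 50, 47, 47, 40, 32, 30, 31, 35, 42]
214 [85, 77, 67, 65, 63, 63, 70, 57, 49, 46, 48, 47, 51, 48, 53, 48, 57, 66, 79, 86, 77, 51, 23, 1] [23, 24, 22, 24, 30, 31, 37, 47, 45, 47, 50, 50, 51, 48, 41, 30, 29, 32, 27, 19]
```

Gap b is worn: I felt no drag over its full depth. Gap c is now lined up to about 0.25 mm, and I'll go in very gently.

Request:
carry_out(motion=[{"linear": [0.3,0.1,-3],"twist": [0,0,0],"jaw": 255},{"linear": [0,0,-3],"twist": [0,0,0],"jaw": 255},{"linear": [0,0,-2],"twist": [0,0,0],"jaw": 255},{"linear": [0,0,-1],"twist": [0,0,0],"jaw": 255}])

```text
clock: 19.5
eef_pos: [0.531, -0.2706, 0.1076]
orientation: [0.808, -0.589, -0.0, 0.0]
wrist_force: [0.5, -0.2, -0.8]
finger_gap: 0.0136
finger_force: 30.0
```

Request:
carry_out(motion=[{"linear": [0,0,-1],"twist": [0,0,0],"jaw": 255},{"linear": [0,0,-1],"twist": [0,0,0],"jaw": 255}])

```text
clock: 19.7
eef_pos: [0.5311, -0.2708, 0.1059]
orientation: [0.808, -0.589, 0.0, 0.0]
wrist_force: [0.2, 1.1, -0.8]
finger_gap: 0.014
finger_force: 30.0
```

Request:
carry_out(motion=[{"linear": [0,0,-1],"twist": [0,0,0],"jaw": 255},{"linear": [0,0,-1],"twist": [0,0,0],"jaw": 255}])

```text
clock: 19.9
eef_pos: [0.5311, -0.2707, 0.1039]
orientation: [0.808, -0.589, 0.0, 0.0]
wrist_force: [-0.6, -0.2, -1.6]
finger_gap: 0.0138
finger_force: 30.0
```

Request:
carry_out(motion=[{"linear": [0,0,-1],"twist": [0,0,0],"jaw": 255},{"linear": [0,0,-0.5],"twist": [0,0,0],"jaw": 255}])

```text
clock: 20.1
eef_pos: [0.5315, -0.2707, 0.1026]
orientation: [0.808, -0.589, 0.0, -0.0]
wrist_force: [1.7, -0.0, 0.4]
finger_gap: 0.0138
finger_force: 30.0
```

Request:
carry_out(motion=[{"linear": [0,0,-0.5],"twist": [0,0,0],"jaw": 255},{"linear": [0,0,-0.5],"twist": [0,0,0],"jaw": 255}])

```text
clock: 20.3
eef_pos: [0.5317, -0.2708, 0.1018]
orientation: [0.808, -0.589, 0.001, -0.0]
wrist_force: [0.8, 0.8, 0.6]
finger_gap: 0.0137
finger_force: 30.0
```

Request:
carry_out(motion=[{"linear": [0.4,0.1,-0.5],"twist": [0,0,0],"jaw": 255},{"linear": [0,0,-0.5],"twist": [0,0,0],"jaw": 255}])

```text
clock: 20.5
eef_pos: [0.5322, -0.2707, 0.1008]
orientation: [0.808, -0.589, 0.001, -0.0]
wrist_force: [1.6, -0.0, 1.4]
finger_gap: 0.0136
finger_force: 30.0
```

Request:
carry_out(motion=[{"linear": [0.4,0.1,-0.5],"twist": [0,0,0],"jaw": 255},{"linear": [0,0,-0.5],"twist": [0,0,0],"jaw": 255}])

```text
clock: 20.7
eef_pos: [0.5323, -0.2705, 0.0995]
orientation: [0.808, -0.589, 0.0, -0.0]
wrist_force: [2.6, 0.2, 1.0]
finger_gap: 0.014
finger_force: 30.0
```

Request:
carry_out(motion=[{"linear": [0.3,0.1,-0.5],"twist": [0,0,0],"jaw": 255},{"linear": [0,0,-0.5],"twist": [0,0,0],"jaw": 255}])

```text
clock: 20.9
eef_pos: [0.5324, -0.2704, 0.0984]
orientation: [0.808, -0.589, 0.0, -0.0]
wrist_force: [1.9, 1.5, 1.9]
finger_gap: 0.0141
finger_force: 30.0
```

Request:
carry_out(motion=[{"linear": [0,0,-0.7],"twist": [0,0,0],"jaw": 255},{"linear": [0,0,-0.7],"twist": [0,0,0],"jaw": 255}])

```text
clock: 21.1
eef_pos: [0.5325, -0.2705, 0.0974]
orientation: [0.808, -0.589, 0.0, 0.0]
wrist_force: [0.6, 2.1, 6.4]
finger_gap: 0.0139
finger_force: 30.0
```

Request:
carry_out(motion=[{"linear": [0,0,-0.5],"twist": [0,0,0],"jaw": 255},{"linear": [0,0,0],"twist": [0,0,0],"jaw": 255}])

```text
clock: 21.3
eef_pos: [0.5325, -0.2706, 0.0971]
orientation: [0.808, -0.589, 0.0, 0.0]
wrist_force: [0.7, 0.7, 5.4]
finger_gap: 0.0138
finger_force: 30.0
```

Request:
carry_out(motion=[{"linear": [0,0,-0.6],"twist": [0,0,0],"jaw": 255},{"linear": [0,0,0],"twist": [0,0,0],"jaw": 255}])

```text
clock: 21.5
eef_pos: [0.5325, -0.2707, 0.0967]
orientation: [0.808, -0.589, 0.0, 0.0]
wrist_force: [0.3, 1.5, 6.9]
finger_gap: 0.0135
finger_force: 30.0
```

Request:
carry_out(motion=[{"linear": [0,0,-0.8],"twist": [0,0,0],"jaw": 255},{"linear": [0,0,0],"twist": [0,0,0],"jaw": 255}])

```text
clock: 21.7
eef_pos: [0.5325, -0.2708, 0.0962]
orientation: [0.809, -0.588, 0.001, 0.0]
wrist_force: [-0.5, 1.4, 9.4]
finger_gap: 0.0144
finger_force: 30.0
```

Request:
carry_out(motion=[{"linear": [0,0,-0.8],"twist": [0,0,0],"jaw": 255},{"linear": [0,0,0],"twist": [0,0,0],"jaw": 255}])

```text
clock: 21.9
eef_pos: [0.5325, -0.2709, 0.0958]
orientation: [0.809, -0.588, 0.001, 0.0]
wrist_force: [-1.8, 0.6, 11.3]
finger_gap: 0.0138
finger_force: 30.0
```

Force climbs steadily (12.6 N) with the tip stopped about 15 mm down, so gap c is seized. I'll withdraw and go back above gap a.

Request:
carry_out(motion=[{"linear": [0,0,4],"twist": [0,0,0],"jaw": 255},{"linear": [0,0,5],"twist": [0,0,0],"jaw": 255},{"linear": [0,0,8],"twist": [0,0,0],"jaw": 255},{"linear": [0,0,10],"twist": [0,0,0],"jaw": 255},{"linear": [0,0,6],"twist": [0,0,0],"jaw": 255}])

```text
clock: 22.4
eef_pos: [0.532, -0.2706, 0.1285]
orientation: [0.808, -0.589, 0.0, 0.0]
wrist_force: [0.5, 0.5, -0.7]
finger_gap: 0.0139
finger_force: 30.0
```

Request:
carry_out(motion=[{"linear": [-12.5,38,0],"twist": [0,0,0],"jaw": 255},{"linear": [-12.5,38,0],"twist": [0,0,0],"jaw": 255},{"linear": [-12.5,38,0],"twist": [0,0,0],"jaw": 255},{"linear": [0,0,-5],"twist": [0,0,0],"jaw": 255},{"linear": [0,0,-2],"twist": [0,0,0],"jaw": 255}])

```text
clock: 22.9
eef_pos: [0.4947, -0.1557, 0.1208]
orientation: [0.809, -0.588, 0.0, -0.0]
wrist_force: [-0.3, 0.2, -1.5]
finger_gap: 0.0137
finger_force: 30.0
```

Request:
carry_out(motion=[{"linear": [0,0,0],"twist": [0,0,0],"jaw": 255},{"linear": [0,0,0],"twist": [0,0,0],"jaw": 255},{"linear": [0,0,0],"twist": [0,0,0],"jaw": 255}])

```text
clock: 23.2
eef_pos: [0.4949, -0.1572, 0.1203]
orientation: [0.808, -0.589, -0.0, 0.0]
wrist_force: [0.1, 0.3, -1.4]
finger_gap: 0.014
finger_force: 30.0
```

Run:
```python
from h import *
c=cap('wrist','w7.png');o=status.get_obs();f=c['frame'].astype(int)
print(o['clock'],o['eef_pos'],o['wrist_force'],o['orientation'])
for v in(186,190,193,200,202,204,205,210,214):print(v,f[v,304:328,0].tolist(),f[v,306:326,2].tolist())
def load2(n): return cv2.imread('pics/'+n)
for n in('w4.png','w5.png','w6.png','w7.png'):print(n,[int(x) for x in load2(n)[196:222,315:318,0].mean(1)])
```

```text
23.25 [ 0.49481747 -0.15712943  0.12024189] [-1.06455727 -0.17422213 -1.13090268] [ 8.08008806e-01 -5.89170384e-01 -1.02553754e-04  1.32871879e-04]
186 [6, 9, 14, 34, 56, 67, 66, 70, 64, 38, 16, 14, 42, 62, 69, 63, 49, 31, 7, 16, 15, 15, 11, 5] [10, 17, 18, 26, 26, 28, 24, 15, 13, 11, 19, 23, 29, 22, 18, 19, 7, 16, 17, 14]
190 [8, 8, 27, 52, 67, 72, 69, 69, 66, 43, 13, 23, 47, 66, 71, 70, 65, 39, 19, 10, 8, 17, 5, 18] [20, 21, 23, 29, 27, 29, 28, 19, 1, 15, 22, 25, 27, 25, 24, 16, 15, 4, 6, 15]
193 [13, 16, 34, 65, 69, 72, 71, 67, 67, 42, 23, 19, 41, 61, 65, 68, 66, 47, 28, 21, 13, 14, 4, 10] [10, 30, 25, 26, 28, 24, 24, 17, 22, 12, 15, 23, 21, 23, 27, 12, 15, 16, 15, 16]
200 [94, 86, 87, 79, 76, 73, 73, 72, 67, 47, 20, 19, 45, 69, 78, 74, 70, 76, 83, 90, 91, 79, 48, 20] [33, 29, 29, 26, 25, 26, 23, 25, 13, 14, 25, 28, 32, 27, 24, 29, 33, 35, 34, 31]
202 [91, 86, 87, 77, 75, 71, 78, 68, 65, 48, 44, 52, 59, 63, 69, 75, 72, 77, 80, 88, 93, 79, 52, 31] [35, 29, 27, 26, 30, 25, 24, 25, 43, 51, 55, 52, 39, 31, 24, 31, 32, 32, 38, 33]
204 [93, 94, 85, 79, 78, 77, 77, 74, 69, 57, 55, 55, 57
[... 411 characters left out ...]
32, 30, 28, 23, 27, 35, 49, 55, 54, 58, 56, 53, 59, 51, 43, 29, 32, 29, 37, 46]
214 [83, 90, 86, 80, 77, 74, 77, 67, 61, 57, 55, 58, 57, 59, 62, 59, 60, 73, 83, 93, 94, 79, 41, 16] [28, 31, 27, 26, 30, 38, 48, 56, 53, 54, 55, 58, 57, 58, 44, 38, 29, 33, 32, 30]
w4.png [15, 18, 17, 14, 20, 35, 51, 55, 53, 57, 55, 56, 58, 57, 56, 57, 54, 54, 58, 55, 53, 34, 19, 7, 11, 10]
w5.png [16, 21, 21, 16, 24, 37, 48, 54, 52, 53, 54, 51, 54, 55, 54, 53, 53, 52, 54, 55, 50, 36, 17, 6, 6, 11]
w6.png [21, 20, 21, 16, 26, 32, 47, 49, 47, 49, 51, 49, 50, 48, 48, 48, 50, 47, 49, 49, 43, 30, 16, 4, 6, 7]
w7.png [17, 18, 19, 21, 22, 34, 52, 55, 56, 56, 54, 55, 56, 54, 55, 55, 56, 55, 55, 56, 50, 38, 15, 7, 7, 7]
```

No slip in the grip (the tip sits at the same image row). Now into gap a for good.

Request:
carry_out(motion=[{"linear": [-0.7,0.7,-3],"twist": [0,0,0],"jaw": 255},{"linear": [0,0,-4],"twist": [0,0,0],"jaw": 255},{"linear": [0,0,-4],"twist": [0,0,0],"jaw": 255},{"linear": [0,0,-3],"twist": [0,0,0],"jaw": 255},{"linear": [0,0,-2],"twist": [0,0,0],"jaw": 255}])

```text
clock: 23.75
eef_pos: [0.4938, -0.1557, 0.1039]
orientation: [0.808, -0.589, -0.0, 0.0]
wrist_force: [0.2, 0.7, -0.4]
finger_gap: 0.0135
finger_force: 30.0
```

Request:
carry_out(motion=[{"linear": [0,0,-1],"twist": [0,0,0],"jaw": 255},{"linear": [0,0,-1],"twist": [0,0,0],"jaw": 255},{"linear": [0,0,-1],"twist": [0,0,0],"jaw": 255}])

```text
clock: 24.05
eef_pos: [0.4947, -0.1557, 0.1017]
orientation: [0.808, -0.589, 0.001, -0.0]
wrist_force: [0.3, 0.8, 1.2]
finger_gap: 0.0135
finger_force: 30.0
```

Request:
carry_out(motion=[{"linear": [0,0,-1.5],"twist": [0,0,0],"jaw": 255},{"linear": [0,0,-1.5],"twist": [0,0,0],"jaw": 255},{"linear": [0,0,-1.5],"twist": [0,0,0],"jaw": 255},{"linear": [0,0,-1.5],"twist": [0,0,0],"jaw": 255}])

```text
clock: 24.45
eef_pos: [0.4947, -0.1556, 0.0956]
orientation: [0.808, -0.589, 0.001, -0.0]
wrist_force: [3.4, 0.3, 2.0]
finger_gap: 0.0142
finger_force: 30.0
```

Request:
carry_out(motion=[{"linear": [0,0,-1.5],"twist": [0,0,0],"jaw": 255},{"linear": [0,0,-1.5],"twist": [0,0,0],"jaw": 255},{"linear": [0,0,-1.5],"twist": [0,0,0],"jaw": 255},{"linear": [0,0,-1.5],"twist": [0,0,0],"jaw": 255}])

```text
clock: 24.85
eef_pos: [0.4941, -0.1558, 0.0894]
orientation: [0.808, -0.589, 0.0, 0.0]
wrist_force: [2.8, 0.9, 6.0]
finger_gap: 0.014
finger_force: 30.0
```

Request:
carry_out(motion=[{"linear": [0.2,0,-2],"twist": [0,0,0],"jaw": 255},{"linear": [0,0,-2],"twist": [0,0,0],"jaw": 255},{"linear": [0,0,-2],"twist": [0,0,0],"jaw": 255},{"linear": [0,0,-2],"twist": [0,0,0],"jaw": 255}])

```text
clock: 25.25
eef_pos: [0.4941, -0.1557, 0.0811]
orientation: [0.808, -0.589, -0.0, 0.0]
wrist_force: [2.7, 0.0, 2.1]
finger_gap: 0.0138
finger_force: 30.0
```

Request:
carry_out(motion=[{"linear": [0,0,-2],"twist": [0,0,0],"jaw": 255},{"linear": [0,0,-2],"twist": [0,0,0],"jaw": 255},{"linear": [0,0,-2],"twist": [0,0,0],"jaw": 255},{"linear": [0,0,-2],"twist": [0,0,0],"jaw": 255}])

```text
clock: 25.65
eef_pos: [0.4941, -0.1557, 0.0732]
orientation: [0.808, -0.589, -0.0, 0.0]
wrist_force: [1.1, 0.1, 2.5]
finger_gap: 0.014
finger_force: 30.0
```

Request:
carry_out(motion=[{"linear": [0,0,-1],"twist": [0,0,0],"jaw": 255},{"linear": [0,0,-1],"twist": [0,0,0],"jaw": 255},{"linear": [0,0,-1],"twist": [0,0,0],"jaw": 255},{"linear": [0,0,0],"twist": [0,0,0],"jaw": 255}])

```text
clock: 26.05
eef_pos: [0.494, -0.1557, 0.0701]
orientation: [0.808, -0.589, -0.0, 0.0]
wrist_force: [2.4, 0.7, -0.3]
finger_gap: 0.0142
finger_force: 30.0
```

Request:
carry_out(motion=[{"linear": [0,0,-0.8],"twist": [0,0,0],"jaw": 255},{"linear": [0,0,-0.7],"twist": [0,0,0],"jaw": 255},{"linear": [0,0,0],"twist": [0,0,0],"jaw": 255}])

```text
clock: 26.35
eef_pos: [0.4941, -0.1557, 0.0687]
orientation: [0.808, -0.589, -0.0, 0.0]
wrist_force: [1.4, 0.6, 0.5]
finger_gap: 0.0137
finger_force: 30.0
```

Request:
carry_out(motion=[{"linear": [0,0,-0.5],"twist": [0,0,0],"jaw": 255},{"linear": [0,0,0],"twist": [0,0,0],"jaw": 255}])

```text
clock: 26.55
eef_pos: [0.4941, -0.1558, 0.0684]
orientation: [0.808, -0.589, -0.0, 0.0]
wrist_force: [-0.1, 1.0, 3.5]
finger_gap: 0.0141
finger_force: 30.0
```

Request:
carry_out(motion=[{"linear": [0,0,-0.6],"twist": [0,0,0],"jaw": 255},{"linear": [0,0,0],"twist": [0,0,0],"jaw": 255}])

```text
clock: 26.75
eef_pos: [0.4941, -0.1558, 0.0683]
orientation: [0.808, -0.589, 0.0, 0.0]
wrist_force: [-1.3, 1.6, 8.8]
finger_gap: 0.0134
finger_force: 30.0
```

On the floor: the force rises with no travel, at z 68.3 mm as expected. I'll ease off, release and retreat straight up.

Request:
carry_out(motion=[{"linear": [0,0,0.6],"twist": [0,0,0],"jaw": 255},{"linear": [0,0,0],"twist": [0,0,0],"jaw": 120},{"linear": [0,0,0],"twist": [0,0,0],"jaw": 120},{"linear": [0,0,0],"twist": [0,0,0],"jaw": 120},{"linear": [0,0,0],"twist": [0,0,0],"jaw": 120}])

```text
clock: 27.25
eef_pos: [0.4938, -0.1557, 0.0681]
orientation: [0.808, -0.589, -0.0, 0.0]
wrist_force: [0.3, 0.1, 0.4]
finger_gap: 0.0403
finger_force: 0.0
```

Request:
carry_out(motion=[{"linear": [0,0,0],"twist": [0,0,0],"jaw": 120},{"linear": [0,0,0],"twist": [0,0,0],"jaw": 120},{"linear": [0,0,0],"twist": [0,0,0],"jaw": 120},{"linear": [0,0,0],"twist": [0,0,0],"jaw": 120}])

```text
clock: 27.65
eef_pos: [0.4942, -0.1557, 0.0683]
orientation: [0.808, -0.589, -0.0, 0.0]
wrist_force: [0.3, 0.1, 0.7]
finger_gap: 0.0466
finger_force: 0.0
```

Request:
carry_out(motion=[{"linear": [0,0,15],"twist": [0,0,0],"jaw": 120},{"linear": [0,0,30],"twist": [0,0,0],"jaw": 120},{"linear": [0,0,40],"twist": [0,0,0],"jaw": 120},{"linear": [0,0,40],"twist": [0,0,0],"jaw": 120},{"linear": [-20,40,0],"twist": [0,0,0],"jaw": 120}])

```text
clock: 28.15
eef_pos: [0.4789, -0.1176, 0.1987]
orientation: [0.808, -0.59, 0.004, -0.002]
wrist_force: [0.7, 1.1, 0.1]
finger_gap: 0.0468
finger_force: 0.0
```

Request:
carry_out(motion=[{"linear": [-20,40,0],"twist": [0,0,0],"jaw": 120},{"linear": [0,0,0],"twist": [0,0,0],"jaw": 120},{"linear": [0,0,0],"twist": [0,0,0],"jaw": 120}])

```text
clock: 28.45
eef_pos: [0.4542, -0.0748, 0.1939]
orientation: [0.809, -0.588, 0.0, -0.0]
wrist_force: [0.2, 0.1, 0.3]
finger_gap: 0.0465
finger_force: 0.0
```

Run:
```python
from h import *
a=cap('scene');b=cap('wrist');o=status.get_obs();print(o['clock'],o['eef_pos'],o['wrist_force'])
A=cv2.resize(a['frame'][130:230,260:380],(480,400),interpolation=cv2.INTER_CUBIC);B=cv2.resize(b['frame'][0:240,220:410],(316,400))
cv2.imwrite('pics/f1.png',np.hstack([A,B])[:,:,::-1])
```

```text
28.55 [ 0.45457654 -0.07586475  0.19349026] [-0.05208771 -0.02012882 -1.3767775 ]
```

View pics/f1.png

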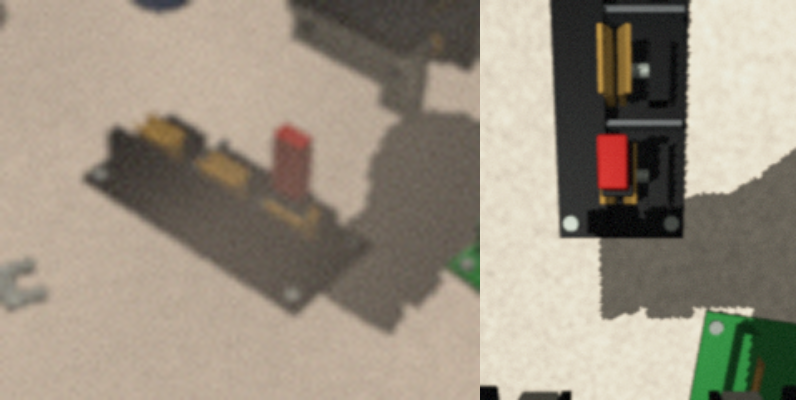

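The blade stands upright and home in gap a: red handle at (292,165) in the scene crop and (612,160) in the wrist crop, with the gripper clear. I'll hand the job in.

```bash
python3 -c "
from bench import ticket;print(ticket.finish_job())"
```

```text
the job is handed in; nothing more can be done
None
```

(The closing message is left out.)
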